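Bolt the closet tier's lid shut

TASK

Bolt the lid of the clear storage tier shut: slide the bolt across into its staple with the handle held up, feel along the keeper strip for its one notch, and turn the handle down into it until the handle lies flat, then let go. Be gentle: never force the handle down on the strip where there is no notch. Leave the things lying around as they are.

Things in the scene. Friction and masses are not known exactly. Their poses are not given: they have to be found in the camera images.
- tier: clear polypropylene box, white two-leaf lid 204 x 302 mm with its top 100 mm above the origin (centre of the underside, on the table). Fixed. z up, x away from the robot, y along the bolt on the lid. The rod, 14 mm thick, has its axis along y at x = +20, z = 130 mm, in two sleeves (30 mm wide, to z = 143 mm, at y = -105 and +48 mm). The seam between the leaves is at y = +84 mm
- staple (a point): centre of the steel staple on the short leaf that the rod shoots into, on the rod's axis; in the tier's frame x = +20, y = +100, z = 130 mm; it is 16 mm long, 29 mm wide, to z = 147 mm
- strip (a point): point of the tier on top of the keeper strip, at tier x = -6, y = 0, z = 140 mm: an upright steel strip 8 mm thick, 131 mm long, along the rod. Its one square notch, 15 mm wide with its floor at z = 118 mm, is NOT at this point: its centre lies anywhere from y = -20 to +20 mm, untracked; find it by feel or eye
- strip_stop (a point): where the handle meets the strip off the notch: tier x = -2, y = 0, z = 140 mm, the strip's upper edge on the rod's side. It stops the handle at about 0.95 rad. The strip springs down 1 mm per 4 N of the handle's pressure on it, at most 6 mm (handle then at about 1.15 rad). Over 20 N on it is forcing; at the handle's ball that is about 9 N
- bolt_slide (a joint): travel of the bolt along the tier's +y, m, 0 (withdrawn) to 0.072 (end stop); the handle's y in the tier's frame is -0.045 + this value. Starts at 0 to 0.01. Friction about 2.5 N. The rod tip is in the staple from 0.022; the notch centre is somewhere from 0.025 to 0.065, with 2.5 mm to spare either side of the bar
- bolt_turn (a joint): turn of the handle about the rod's axis, rad: 0 straight up, positive down toward the tier's -x side (over the strip), 1.56 lying flat (stop). Starts at -0.2 to 0.3. Stiff enough (0.05 N m) to stay where it is left
- handle: the bolt's handle: straight square steel bar, 10 x 10 mm, standing out radially from the rod, with an 18 mm ball at its end, 72 mm from the rod's axis to the ball's far side. Origin on the rod's axis, its z along the bar outward, y along the rod. It slides and turns with the rod
- handle_ball (a point): centre of the 18 mm ball at the handle's end, 63 mm from the rod's axis: pinched with the fingers closing along the rod, the ball pivots between them as the handle turns
- carabiner_a: a carabiner, a closed oval ring of 9 mm bar, 89 x 51 mm, 9 mm thick, lying flat; origin at its underside. Bystander: leave it alone, on the lid behind the bolt
- carabiner_b: a carabiner, a closed oval ring of 9 mm bar, 89 x 51 mm, 9 mm thick, lying flat; origin at its underside. Bystander: leave it alone, on the table
- opener: flat steel bottle opener, 125 x 34 x 5 mm, long side along its x, on the lid behind the bolt; origin at its underside. Bystander
- jar: empty glass jar with steel lid, 76 mm wide, 105 mm tall, upright on the table; origin under its centre. Bystander
- headlamp: black headlamp unit without strap, about 58 x 78 x 45 mm, on the table; origin at its underside. Bystander
- flask: steel flask with black cap, 68 mm wide, 150 mm tall, upright on the table; origin under its centre. Bystander

How it is judged:
On the way, in this order (a step that is already met when the one before it is completed fails the run):
1. the bolt is slid across, its tip in the staple, with the handle still up (not yet lying in the notch) (value of joint bolt_slide above 0.02 m and value of joint bolt_turn below 1.15 rad), for 0.1 s.
2. the handle is turned down flat in the keeper notch (value of joint bolt_slide above 0.02 m and value of joint bolt_turn above 1.38 rad), for 0.2 s.
At the end, for the whole second after the job is handed in: the bolt is across (slide 20 to 70 mm, which is where the notch can be) with the handle lying flat in the notch (turn over 1.38 rad of 1.56), let go and at rest (all of step 2 and value of joint bolt_slide below 0.07 m and linear speed of handle below 0.01 m/s and angular speed of handle below 0.1 rad/s); the robot touches nothing.
It fails at once if the handle is forced on the keeper strip (over 20 N) (contact force between handle and tier above 20 N).
It fails at once if a bystander is pushed more than 30 mm out of place or tipped (distance of any of carabiner_a, carabiner_b, opener, jar, headlamp, flask from where it was at the start of the episode above 0.03 m or angle between any of jar, flask's own z axis and vertical above 0.5 rad).
It also fails if it takes over 72 s, if anything falls off the work surface, if the arm or the gripper's body presses on something with over 40 N, if the wrist force passes 120 N, or if a joint passes its speed limit or range.

ROBOT

A 7-joint arm with a two-finger parallel gripper is mounted at the origin on the work surface. World frame = base frame: x ahead of the robot, y to its left, z up, the work surface at z = 0. Lengths are in m, angles in rad, forces in N, time in s.
With the tool pointing down it reaches from about 0.4 to 0.85 m from the base axis. Payload 4.5 kg.
Tool frame: the origin (TCP) lies between the finger pads; the fingertips stand r.tip_reach ahead of it and the grasp point (between the pads) lies 11 mm behind it (r.tip_reach is the distance from the TCP to the fingertips, in m); z points along the fingers, y is the line along which they close (so a half turn about z gives the same grasp; the last joint's range is limited). The gripper opens to 88 mm and grips with 3 to 60 N. Pads are 18 mm wide; open, the fingers measure 123 mm over their backs; the gripper's body (75 mm by 187 mm) begins 45 mm behind the grasp point.
Start: joints at [1.31, 0.689, -0.195, 1.565, 0.157, 0.902, -0.215], TCP at [0.182, -0.598, 0.247] pointing down, gripper open.
Joint ranges: [-3.01, 3.01], [-0.46, 2.08], [-1.47, 1.51], [0.13, 2.56], [-1, 4.14], [0.04, 2.09], [-2.66, 2.66]. Speed limits (rad/s): [2.57, 2.57, 3.14, 3.14, 3.14, 3.14, 3.14].

INTERFACE

Orientations are given as a unit quaternion [x, y, z, w].
In Python, from plant import r, vision, workorder gives the robot as it stands.
- The arm moves only by the tool drive_tool, never from a script. Its argument "targets" is a list of rows, each an object of numbers: "tx", "ty", "tz": the shift along the world's x, y, z in units of 0.03 m (1.0 is 0.03 m); "wx", "wy", "wz": the turn, a rotation vector about the world's x, y, z in units of 60 degrees (1.0 is 60 degrees); "claw": the opening, from -1 (shut) to 1 (fully open). A call has exactly 8 rows; each row shifts and turns the commanded pose from where the row before left it; what a row does not reach is not made up. A row lasts 1/10 s, in which the tool goes at most 50 mm and 8.59 degrees, less where a joint would pass 70% of its speed; a pose out of reach is approached as far as the arm can. A call with a number of a shift or a turn outside -1 to 1 is refused whole. A call with a gripper value outside its range is refused whole. The fingers move at their own pace and stop on an object; "force" is the grip in N (left out, the last holds). Time passes only in rows, so rows that do not move let the fingers close, or fill a call up. It gives the time, the measured TCP pose, the force, the opening and the grip force at its end, in the units of the state.
- r.get_state(): the state, without advancing time (a new reading comes with each control period).
- vision.snapshot(name): name is "side" or "top" or "wrist"; returns a dict with "image" (420x560x3 uint8, blue, green, red), "range_z" (420x560 float32, m along the optical axis (not along the pixel's ray), 0 where there is no reading), "K" (3x3 intrinsics, pixels), "cam_to_world" (4x4, takes a point from camera to world coordinates). Camera axes: x right, y up, looking along -z (the intrinsics and any distortion apply to the point x, -y, -z); pixel columns grow to the right and rows downward; lengths in m; the calibration is good to about 2 mm. The wrist camera is an equidistant fisheye: a pixel r from the principal point sees the ray r / f radians off the axis. A picture is of the moment at which its call begins.
- workorder.finish_job(): hands the job in; it is judged then, once.
The state is a dict: "clock": time; "q": joint angles; "qd": joint speeds; "joint_torque": joint torques, N m; "tool_pos": TCP position; "eef_rot": TCP orientation; "contact_force": force on the tool from outside, world axes, zero at the start; "moment": the same for the moment, N m; "opening": opening from 0.0 (shut) to 1.0 (fully open); "finger_force": force on a finger pad.
Only numpy, scipy, OpenCV 4.12 (cv2) and the standard library are available. Lean on these libraries where they do the work, as an engineer would, in place of code of your own. Each camera call takes 0.05 s, during which the arm holds its last target. There are 200 camera calls.

## Working session

There is one attempt and no reset: what is moved stays moved. The work goes in short steps, Python scripts to look and compute and a tool call to move; the robot and the scene stay as the last step left them, time stands still between calls to the robot, and variables do not carry over. Pictures are saved under pics/ and viewed, at most 10 in all, crops included, and the job is handed in when it is done.

Besides the shell and the picture viewer there is one more tool, called after "Request:" as name([rows], argument=value, ...), one row to a line, values as JSON. drive_tool: Moves the arm, as the interface text tells. Its arguments: {"type":"object","properties":{"targets":{"type":"array","items":{"type":"object","properties":{"tx":{"type":"number"},"ty":{"type":"number"},"tz":{"type":"number"},"wx":{"type":"number"},"wy":{"type":"number"},"wz":{"type":"number"},"claw":{"type":"number"}}}},"force":{"type":"number"}},"required":["targets"]}

```bash
mkdir -p pics; python3 - <<'E'
from plant import r,vision
import cv2,numpy as np
print({k:np.round(v,3).tolist() for k,v in r.get_state().items()}, r.tip_reach)
ims=[]
for n in("side","top"):
    s=vision.snapshot(n); cv2.imwrite(f"pics/{n}0.png",s["image"]); np.savez(f"{n}0.npz",**s)
    print(n,np.round(s["K"],1).tolist(),np.round(s["cam_to_world"],3).tolist())
E
```

```text
{'clock': 0.0, 'q': [1.31, 0.69, -0.195, 1.566, 0.157, 0.903, -0.215], 'qd': [0.001, -0.001, 0.001, -0.001, 0.001, -0.001, 0.0], 'joint_torque': [0.0, -52.757, -1.267, -15.343, -0.053, 0.007, 0.0], 'tool_pos': [0.181, -0.597, 0.246], 'eef_rot': [0.989, 0.147, -0.0, -0.001], 'contact_force': [-0.252, -0.039, 0.612], 'moment': [-0.053, 0.053, 0.016], 'finger_force': 0.0, 'opening': 0.999} 0.008
side [[539.2, 0.0, 285.6], [0.0, 539.2, 216.3], [0.0, 0.0, 1.0]] [[-0.908, 0.266, -0.325, 0.121], [-0.42, -0.576, 0.702, 0.886], [-0.0, 0.773, 0.634, 0.963], [0.0, 0.0, 0.0, 1.0]]
top [[524.0, 0.0, 280.0], [0.0, 524.0, 212.1], [0.0, 0.0, 1.0]] [[-0.018, 0.993, -0.115, 0.377], [-1.0, -0.017, 0.008, -0.02], [0.006, 0.115, 0.993, 1.583], [0.0, 0.0, 0.0, 1.0]]
```

View pics/top0.png

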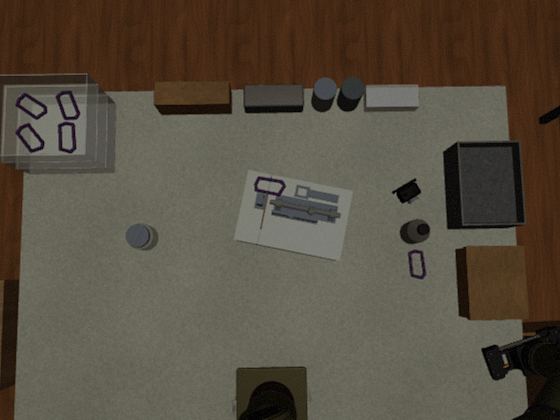

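View pics/side0.png

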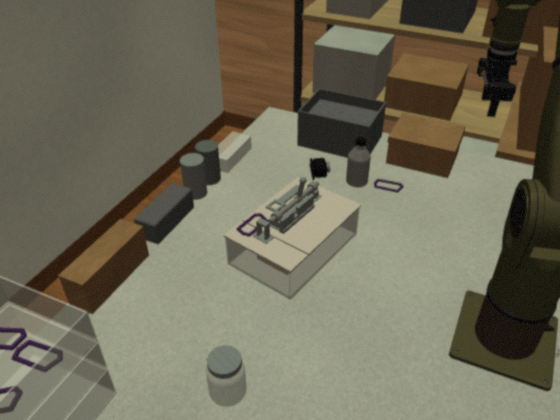

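The top view shows the white lid with corners near (248,170), (353,189), (340,260) and (234,240), with the staple to the left (world +y). The side view shows the handle standing up near (302,187). Next I'll fit the lid pose and look at enlarged crops.

```bash
cat > h.py <<'E'
import numpy as np,cv2
def ray(s,px):
    K=s["K"];T=s["cam_to_world"];u,v=px
    d=T[:3,:3]@np.array([(u-K[0,2])/K[0,0],-(v-K[1,2])/K[1,1],-1]);return T[:3,3],d
def plane(s,px,z):
    o,d=ray(s,px);return o+d*(z-o[2])/d[2]
def proj(s,P):
    T=s["cam_to_world"];c=T[:3,:3].T@(np.asarray(P)-T[:3,3]);K=s["K"]
    return K[0,0]*c[0]/-c[2]+K[0,2],K[1,2]-K[1,1]*c[1]/-c[2]
def tri(a,pa,b,pb):
    o1,d1=ray(a,pa);o2,d2=ray(b,pb)
    t=np.linalg.lstsq(np.c_[d1,-d2],o2-o1,rcond=None)[0]
    p,q=o1+t[0]*d1,o2+t[1]*d2;return (p+q)/2,np.linalg.norm(p-q)
E
python3 - <<'E'
from h import *
t=dict(np.load("top0.npz"));s=dict(np.load("side0.npz"))
im=t["image"]; hsv=cv2.cvtColor(im,cv2.COLOR_BGR2HSV)
print(im[215,245],im[240,290],im[280,290])
# lid by depth height
u,v=np.meshgrid(np.arange(560),np.arange(420));K=t["K"];d=t["range_z"]
P=np.stack([(u-K[0,2])/K[0,0]*d,-(v-K[1,2])/K[1,1]*d,-d],-1)@t["cam_to_world"][:3,:3].T+t["cam_to_world"][:3,3]
m=((P[...,2]>.085)&(P[...,2]<.25)&(abs(P[...,0]-.47)<.2)&(abs(P[...,1]+.05)<.22)&(u>220)&(u<370)).astype(np.uint8)
m=cv2.morphologyEx(m,cv2.MORPH_OPEN,np.ones((3,3)))
c=max(cv2.findContours(m,0,1)[0],key=cv2.contourArea)
print("medz",np.median(P[...,2][m>0]))
X=np.array([plane(t,p[0],.1)[:2] for p in c],np.float32)
rc=cv2.minAreaRect(X);print(rc);print(cv2.boxPoints(rc))
a=cv2.resize(im[160:270,225:365],None,fx=5.5,fy=5.5,interpolation=cv2.INTER_CUBIC)
b=cv2.resize(s["image"][165:295,215:370],None,fx=4.6,fy=4.6,interpolation=cv2.INTER_CUBIC)
cv2.imwrite("pics/ta.png",cv2.convertScaleAbs(a,alpha=1.4)[:600,:800]);cv2.imwrite("pics/sa.png",cv2.convertScaleAbs(b,alpha=1.4)[:600,:800])
E
```

```text
[119 128 126] [119 130 127] [ 89 102 101]
medz 0.10148810187638346
((0.5397769212722778, -0.06891009211540222), (0.30602502822875977, 0.20420540869235992), 77.54325103759766)
[[ 0.4070726  -0.19629674]
 [ 0.6064709  -0.24034436]
 [ 0.67248124  0.05847655]
 [ 0.47308296  0.10252418]]
```

View pics/ta.png

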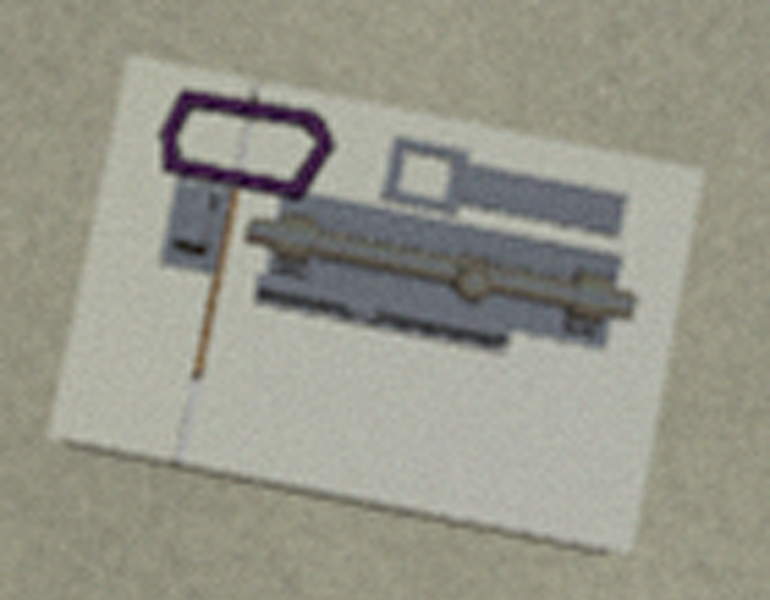

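View pics/sa.png

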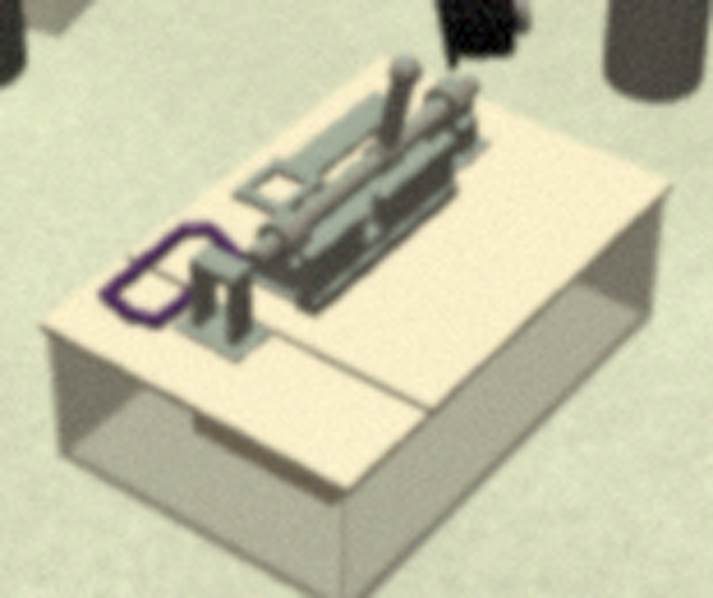

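The top crop shows the ball at (474,278) and a gap in the strip near (365,318). The side crop shows the ball at (405,68) and the notch gap near (375,218). I'll triangulate these.

```bash
python3 - <<'E'
from h import *
t=dict(np.load("top0.npz"));s=dict(np.load("side0.npz"))
yaw=np.deg2rad(77.543-90);R=np.array([[np.cos(yaw),-np.sin(yaw)],[np.sin(yaw),np.cos(yaw)]]);c=np.array([.5398,-.0689])
print("R",R)
toT=lambda p:np.r_[(R.T@(p[:2]-c)),p[2]]*1000
W=lambda x,y,z:np.r_[c+R@[x/1e3,y/1e3],z/1e3]
A=lambda x,y:(225+x/5.5-.4,160+y/5.5-.4);B=lambda x,y:(215+x/4.6-.4,165+y/4.6-.4)
p,e=tri(t,A(474,278),s,B(405,68));print("ball",p,e,toT(p))
print("notch top",toT(plane(t,A(365,318),.14)))
print("notch side @140",toT(plane(s,B(375,213),.14)))
p,e=tri(t,A(246,231),s,B(262,240));print("rodtip",p,e,toT(p))
print("staple top centre",toT(plane(s,B(222,258),.147)), toT(plane(t,A(197,200),.147)))
# intensity along strip in both views
for nm,q,z in(("top",t,136),("side",s,132),("side",s,126)):
    g=cv2.cvtColor(q["image"],cv2.COLOR_BGR2GRAY).astype(np.float32);o=[]
    ys=np.arange(-72,74,4)
    for y in ys:
        u,v=proj(q,W(-10,y,z)) ; o.append(int(cv2.getRectSubPix(g,(1,1),(u,v))[0,0]))
    print(nm,z,list(zip(ys.tolist(),o)))
E
```

```text
R [[ 0.97645817  0.21570685]
 [-0.21570685  0.97645817]]
ball [ 0.54028087 -0.11490242  0.19229912] 0.003298875680910678 [ 10.39258919 -44.81571439 192.29912175]
notch top [-12.19735099   3.85801267 140.        ]
notch side @140 [-13.74647178  11.15076665 140.        ]
rodtip [ 0.57193756 -0.00384986  0.14505558] 0.002844161443634632 [ 17.34922549  70.4510332  145.05557506]
staple top centre [ 21.83083194  95.56879235 147.        ] [ 28.83006627  98.46897871 147.        ]
top 136 [(-72, 121), (-68, 74), (-64, 46), (-60, 43), (-56, 35), (-52, 44), (-48, 47), (-44, 39), (-40, 43), (-36, 49), (-32, 46), (-28, 34), (-24, 45), (-20, 47), (-16, 39), (-12, 41), (-8, 49), (-4, 47), (0, 65), (4, 69), (8, 66), (12, 56), (16, 43), (20, 48), (24, 43), (28, 38), (32, 43), (36, 46), (40, 41), (44, 41), (48, 45), (52, 42), (56, 36), (60, 73), (64, 127), (68, 126), (72, 124)]
side 132 [(-72, 55), (-68, 57), (-64, 55), (-60, 51), (-56, 51), (-52, 48), (-48, 50), (-44, 49), (-40, 51), (-36, 48), (-32, 49), (-28, 49), (-24, 48), (-20, 50), (-16, 50), (-12, 52), (-8, 51), (-4, 52), (0, 51), (4, 59), (8, 74), (12, 83), (16, 75), (20, 57), (24, 52), (28, 49), (32, 49), (36, 49), (40, 50), (44, 51), (48, 50), (52, 48), (56, 51), (60, 52), (64, 52), (68, 53), (72, 53)]
side 126 [(-72, 88), (-68, 84), (-64, 63), (-60, 50), (-56, 47), (-52, 50), (-48, 49), (-44, 48), (-40, 50), (-36, 48), (-32, 47), (-28, 51), (-24, 51), (-20, 50), (-16, 51), (-12, 47), (-8, 49), (-4, 49), (0, 56), (4, 77), (8, 103), (12, 101), (16, 75), (20, 58), (24, 49), (28, 49), (32, 48), (36, 46), (40, 49), (44, 50), (48, 48), (52, 49), (56, 49), (60, 50), (64, 52), (68, 55), (72, 63)]
```

Request:
drive_tool([
  {"tx": 0.4,"ty": 0.5,"tz": 0.1,"wz": -0.04,"claw": 1},
  {"tx": 0.7,"ty": 0.95,"tz": 0.1,"wz": -0.04,"claw": 1},
  {"tx": 0.7,"ty": 0.95,"tz": 0.1,"wz": -0.04,"claw": 1},
  {"tx": 0.7,"ty": 0.95,"tz": 0.1,"wz": -0.04,"claw": 1},
  {"tx": 0.7,"ty": 0.95,"tz": 0.1,"wz": -0.04,"claw": 1},
  {"tx": 0.7,"ty": 0.95,"wz": -0.04,"claw": 1},
  {"tx": 0.7,"ty": 0.95,"wz": -0.04,"claw": 1},
  {"tx": 0.7,"ty": 0.95,"wz": -0.04,"claw": 1},
], force=6)

```text
validation failed for argument at $.ta...
```

Request:
drive_tool([
  {"tx": 0.8,"ty": 0.95,"wz": -0.04,"claw": 0.2},
  {"tx": 0.8,"ty": 0.95,"wz": -0.04,"claw": 0.2},
  {"tx": 0.8,"ty": 0.95,"wz": -0.04,"claw": 0.2},
  {"tx": 0.8,"ty": 0.95,"wz": -0.04,"claw": 0.2},
  {"tx": 0.8,"ty": 0.95,"claw": 0.2},
  {"tx": 0.7,"ty": 0.95,"claw": 0.2},
  {"tx": 0.6,"ty": 0.95,"claw": 0.2},
  {"claw": 0.2},
])

```text
validation failed for argument at $.ta...
```

Request:
drive_tool([
  {"tx": 0.4,"ty": 0.5,"tz": 0.1,"wx": 0.0,"wy": 0.0,"wz": -0.04,"claw": 1.0},
  {"tx": 0.7,"ty": 0.95,"tz": 0.1,"wx": 0.0,"wy": 0.0,"wz": -0.04,"claw": 1.0},
  {"tx": 0.7,"ty": 0.95,"tz": 0.1,"wx": 0.0,"wy": 0.0,"wz": -0.04,"claw": 1.0},
  {"tx": 0.7,"ty": 0.95,"tz": 0.1,"wx": 0.0,"wy": 0.0,"wz": -0.04,"claw": 1.0},
  {"tx": 0.7,"ty": 0.95,"tz": 0.1,"wx": 0.0,"wy": 0.0,"wz": -0.04,"claw": 1.0},
  {"tx": 0.7,"ty": 0.95,"tz": 0.0,"wx": 0.0,"wy": 0.0,"wz": -0.04,"claw": 1.0},
  {"tx": 0.7,"ty": 0.95,"tz": 0.0,"wx": 0.0,"wy": 0.0,"wz": -0.04,"claw": 1.0},
  {"tx": 0.7,"ty": 0.95,"tz": 0.0,"wx": 0.0,"wy": 0.0,"wz": -0.04,"claw": 1.0},
], force=6)

```text
clock: 0.9
tool_pos: [0.3411, -0.3822, 0.2615]
eef_rot: [1.0, -0.021, -0.0, -0.0]
contact_force: [0.4, 0.9, -0.2]
opening: 0.997
finger_force: 0.0
```

Request:
drive_tool([
  {"tx": 0.7,"ty": 0.95,"tz": 0.0,"wx": 0.0,"wy": 0.0,"wz": -0.04,"claw": 0.2},
  {"tx": 0.7,"ty": 0.95,"tz": 0.0,"wx": 0.0,"wy": 0.0,"wz": -0.04,"claw": 0.2},
  {"tx": 0.7,"ty": 0.95,"tz": 0.0,"wx": 0.0,"wy": 0.0,"wz": -0.04,"claw": 0.2},
  {"tx": 0.7,"ty": 0.95,"tz": 0.0,"wx": 0.0,"wy": 0.0,"wz": -0.047,"claw": 0.2},
  {"tx": 0.7,"ty": 0.95,"tz": 0.0,"wx": 0.0,"wy": 0.0,"wz": 0.0,"claw": 0.2},
  {"tx": 0.7,"ty": 0.95,"tz": 0.0,"wx": 0.0,"wy": 0.0,"wz": 0.0,"claw": 0.2},
  {"tx": 0.7,"ty": 0.95,"tz": 0.0,"wx": 0.0,"wy": 0.0,"wz": 0.0,"claw": 0.2},
  {"tx": 0.7,"ty": 0.95,"tz": 0.0,"wx": 0.0,"wy": 0.0,"wz": 0.0,"claw": 0.2},
])

```text
clock: 1.7
tool_pos: [0.5091, -0.1542, 0.2615]
eef_rot: [0.994, -0.107, -0.0, 0.0]
contact_force: [-0.7, -0.5, -0.5]
opening: 0.602
finger_force: 0.0
```

```bash
python3 - <<'E'
from plant import r,vision
from h import *
s=vision.snapshot("wrist");np.savez("w0.npz",**s)
print(np.round(s["K"],1).tolist(),np.round(s["cam_to_world"],4).tolist())
cv2.imwrite("pics/w0.png",cv2.convertScaleAbs(s["image"],alpha=1.4))
E
```

```text
[[325.2, 0.0, 286.2], [0.0, 325.2, 207.7], [0.0, 0.0, 1.0]] [[-0.2142, 0.9411, 0.2618, 0.5758], [-0.9768, -0.2065, -0.0569, -0.169], [0.0005, -0.2679, 0.9635, 0.3996], [0.0, 0.0, 0.0, 1.0]]
```

View pics/w0.png

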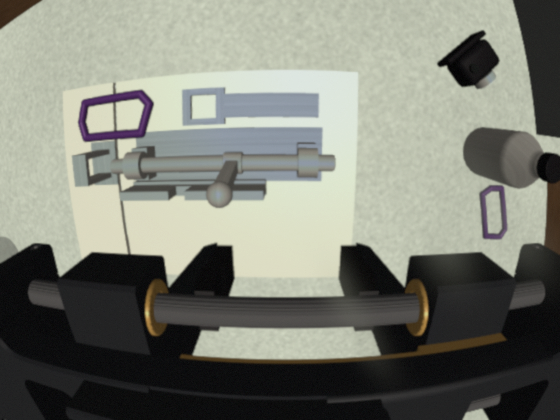

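The wrist view shows the ball at (219,195), the strip from x=120 to x=267 at row ~188, and the notch gap between x≈174 and x≈186 (about row 188). I'll convert these to tier coordinates, using an edge profile along the strip.

```bash
cat >> h.py <<'E'
def fray(s,px):
    K=s["K"];T=s["cam_to_world"];x=(px[0]-K[0,2])/K[0,0];y=(px[1]-K[1,2])/K[1,1];r=np.hypot(x,y)
    d=np.array([np.sin(r)*x/r,-np.sin(r)*y/r,-np.cos(r)]);return T[:3,3],T[:3,:3]@d
def fplane(s,px,z):
    o,d=fray(s,px);return o+d*(z-o[2])/d[2]
def fproj(s,P):
    T=s["cam_to_world"];c=T[:3,:3].T@(np.asarray(P)-T[:3,3]);K=s["K"];a=np.arctan2(np.hypot(c[0],c[1]),-c[2]);h=np.hypot(c[0],c[1])
    return K[0,0]*a*c[0]/h+K[0,2],K[1,2]-K[1,1]*a*c[1]/h
yaw=np.deg2rad(77.543-90);R=np.array([[np.cos(yaw),-np.sin(yaw)],[np.sin(yaw),np.cos(yaw)]]);c0=np.array([.5398,-.0689])
toT=lambda p:np.r_[(R.T@(p[:2]-c0)),p[2]]*1000
W=lambda x,y,z:np.r_[c0+R@[x/1e3,y/1e3],z/1e3]
E
python3 - <<'E'
from h import *
s=dict(np.load("w0.npz"));g=cv2.cvtColor(s["image"],cv2.COLOR_BGR2GRAY).astype(np.float32)
for n,px,z in[("ball",(219,195),.192),("lid corner",(358,72),.1),("lid cornerL",(64,92),.1),("rod right end",(335,162),.137),("rod tip",(116,166),.137),("sleeve R",(308,152),.143),("sleeve L",(133,158),.143),("staple",(103,150),.147)]:
    p=fplane(s,px,z);print(n,p.round(4),toT(p).round(1))
ys=np.arange(-74,74,2)
for x,z in((-6,140),(-10,136),(-10,130)):
    print(x,z,np.round(fproj(s,W(x,0,z)),0),[(int(y),int(cv2.getRectSubPix(g,(1,1),tuple(map(float,fproj(s,W(x,y,z)))))[0,0])) for y in ys])
E
```

```text
ball [ 0.5375 -0.115   0.192 ] [  7.7 -45.5 192. ]
lid corner [ 0.6067 -0.2435  0.1   ] [ 103.  -156.1  100. ]
lid cornerL [0.6709 0.0535 0.1   ] [101.6 147.8 100. ]
rod right end [ 0.5338 -0.2008  0.137 ] [  22.6 -130.1  137. ]
rod tip [ 0.5749 -0.0131  0.137 ] [ 22.2  62.  137. ]
sleeve R [ 0.547  -0.1805  0.143 ] [  31.1 -107.4  143. ]
sleeve L [ 0.5771 -0.0356  0.143 ] [ 29.2  40.6 143. ]
staple [ 0.5918 -0.0102  0.147 ] [ 38.1  68.6 147. ]
-6 140 [180. 197.] [(-74, 157), (-72, 121), (-70, 105), (-68, 109), (-66, 109), (-64, 109), (-62, 109), (-60, 109), (-58, 109), (-56, 108), (-54, 109), (-52, 109), (-50, 108), (-48, 108), (-46, 98), (-44, 69), (-42, 84), (-40, 96), (-38, 102), (-36, 106), (-34, 110), (-32, 109), (-30, 104), (-28, 103), (-26, 97), (-24, 87), (-22, 105), (-20, 109), (-18, 109), (-16, 109), (-14, 109), (-12, 109), (-10, 108), (-8, 108), (-6, 108), (-4, 123), (-2, 151), (0, 153), (2, 153), (4, 151), (6, 138), (8, 88), (10, 55), (12, 95), (14, 108), (16, 108), (18, 108), (20, 108), (22, 108), (24, 108), (26, 108), (28, 108), (30, 108), (32, 108), (34, 108), (36, 10
[... 1216 characters left out ...]
2, 112), (-50, 112), (-48, 112), (-46, 112), (-44, 103), (-42, 69), (-40, 82), (-38, 94), (-36, 101), (-34, 104), (-32, 110), (-30, 108), (-28, 104), (-26, 103), (-24, 98), (-22, 90), (-20, 105), (-18, 113), (-16, 113), (-14, 113), (-12, 113), (-10, 113), (-8, 112), (-6, 113), (-4, 112), (-2, 113), (0, 138), (2, 156), (4, 156), (6, 156), (8, 156), (10, 154), (12, 139), (14, 97), (16, 101), (18, 113), (20, 112), (22, 112), (24, 113), (26, 112), (28, 112), (30, 112), (32, 111), (34, 112), (36, 112), (38, 112), (40, 111), (42, 111), (44, 112), (46, 112), (48, 111), (50, 111), (52, 111), (54, 111), (56, 110), (58, 110), (60, 110), (62, 109), (64, 107), (66, 128), (68, 152), (70, 154), (72, 154)]
```

Request:
drive_tool([
  {"tx": 0.5,"ty": 0.65,"tz": 0.0,"wx": 0.0,"wy": 0.0,"wz": 0.0,"claw": 0.2},
  {"tx": 0.5,"ty": 0.65,"tz": 0.0,"wx": 0.0,"wy": 0.0,"wz": 0.0,"claw": 0.2},
  {"tx": 0.0,"ty": 0.0,"tz": -0.3,"wx": 0.0,"wy": 0.0,"wz": 0.0,"claw": 0.2},
  {"tx": 0.0,"ty": 0.0,"tz": -0.6,"wx": 0.0,"wy": 0.0,"wz": 0.0,"claw": 0.2},
  {"tx": 0.0,"ty": 0.0,"tz": -0.6,"wx": 0.0,"wy": 0.0,"wz": 0.0,"claw": 0.2},
  {"tx": 0.0,"ty": 0.0,"tz": -0.6,"wx": 0.0,"wy": 0.0,"wz": 0.0,"claw": 0.2},
  {"tx": 0.0,"ty": 0.0,"tz": -0.5,"wx": 0.0,"wy": 0.0,"wz": 0.0,"claw": 0.2},
  {"tx": 0.0,"ty": 0.0,"tz": 0.0,"wx": 0.0,"wy": 0.0,"wz": 0.0,"claw": 0.2},
], force=5)

```text
clock: 2.55
tool_pos: [0.5361, -0.1174, 0.1815]
eef_rot: [0.994, -0.108, -0.003, 0.0]
contact_force: [-0.7, -0.7, -0.2]
opening: 0.598
finger_force: 0.0
```

```bash
python3 - <<'E'
from plant import r,vision
from h import *
s=vision.snapshot("wrist");np.savez("w1.npz",**s)
print(r.get_state()["tool_pos"])
cv2.imwrite("pics/w1.png",cv2.convertScaleAbs(s["image"],alpha=1.4))
E
```

```text
[ 0.53706064 -0.11740246  0.18266471]
```

View pics/w1.png

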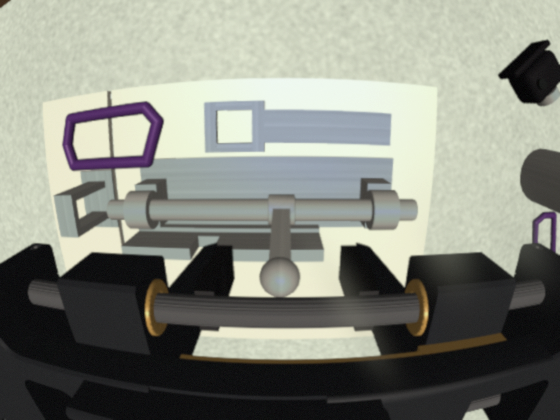

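The wrist view shows the ball at (280,277) between the fingers (midpoint about 287), roughly 2 mm off centre. I'll close gently.

Request:
drive_tool([
  {"tx": 0.05,"ty": 0.08,"tz": 0.0,"wx": 0.0,"wy": 0.0,"wz": 0.0,"claw": 0.0},
  {"tx": 0.0,"ty": 0.0,"tz": 0.0,"wx": 0.0,"wy": 0.0,"wz": 0.0,"claw": -0.4},
  {"tx": 0.0,"ty": 0.0,"tz": 0.0,"wx": 0.0,"wy": 0.0,"wz": 0.0,"claw": -1.0},
  {"tx": 0.0,"ty": 0.0,"tz": 0.0,"wx": 0.0,"wy": 0.0,"wz": 0.0,"claw": -1.0},
  {"tx": 0.0,"ty": 0.0,"tz": 0.0,"wx": 0.0,"wy": 0.0,"wz": 0.0,"claw": -1.0},
  {"tx": 0.0,"ty": 0.0,"tz": 0.0,"wx": 0.0,"wy": 0.0,"wz": 0.0,"claw": -1.0},
  {"tx": 0.0,"ty": 0.0,"tz": 0.0,"wx": 0.0,"wy": 0.0,"wz": 0.0,"claw": -1.0},
  {"tx": 0.0,"ty": 0.0,"tz": 0.0,"wx": 0.0,"wy": 0.0,"wz": 0.0,"claw": -1.0},
], force=6)

```text
clock: 3.4
tool_pos: [0.5402, -0.1145, 0.184]
eef_rot: [0.994, -0.107, 0.0, 0.0]
contact_force: [-0.8, -1.5, 3.3]
opening: 0.196
finger_force: 6.0
```

```bash
python3 -c "
from plant import r
from h import *
p=r.get_state()['tool_pos'];print(p,toT(np.array(p)))"
```

```text
[ 0.5402254  -0.11447532  0.18401742] [ 10.24629891 -44.41063104 184.01742492]
```

Request:
drive_tool([
  {"tx": 0.06,"ty": 0.27,"tz": 0.0,"wx": 0.0,"wy": 0.0,"wz": 0.0,"claw": -1.0},
  {"tx": 0.06,"ty": 0.27,"tz": 0.0,"wx": 0.0,"wy": 0.0,"wz": 0.0,"claw": -1.0},
  {"tx": 0.06,"ty": 0.27,"tz": 0.0,"wx": 0.0,"wy": 0.0,"wz": 0.0,"claw": -1.0},
  {"tx": 0.06,"ty": 0.27,"tz": 0.0,"wx": 0.0,"wy": 0.0,"wz": 0.0,"claw": -1.0},
  {"tx": 0.06,"ty": 0.27,"tz": 0.0,"wx": 0.0,"wy": 0.0,"wz": 0.0,"claw": -1.0},
  {"tx": 0.06,"ty": 0.27,"tz": 0.0,"wx": 0.0,"wy": 0.0,"wz": 0.0,"claw": -1.0},
  {"tx": 0.0,"ty": 0.0,"tz": 0.0,"wx": 0.0,"wy": 0.0,"wz": 0.0,"claw": -1.0},
  {"tx": 0.0,"ty": 0.0,"tz": 0.0,"wx": 0.0,"wy": 0.0,"wz": 0.0,"claw": -1.0},
])

```text
clock: 4.2
tool_pos: [0.5516, -0.0626, 0.184]
eef_rot: [0.994, -0.106, 0.0, -0.001]
contact_force: [-0.8, 0.5, 4.6]
opening: 0.19
finger_force: 6.0
```

```bash
python3 - <<'E'
from plant import r,vision
from h import *
s=vision.snapshot("wrist");np.savez("w2.npz",**s)
st=r.get_state();p=st['tool_pos'];print(p,toT(np.array(p)),R.T@st["contact_force"][:2])
cv2.imwrite("pics/w2.png",cv2.convertScaleAbs(s["image"],alpha=1.4))
E
```

```text
[ 0.55162939 -0.0625973   0.18395605] [ 10.19136735   8.70599927 183.95605121] [-0.36983724  0.74586612]
```

View pics/w2.png

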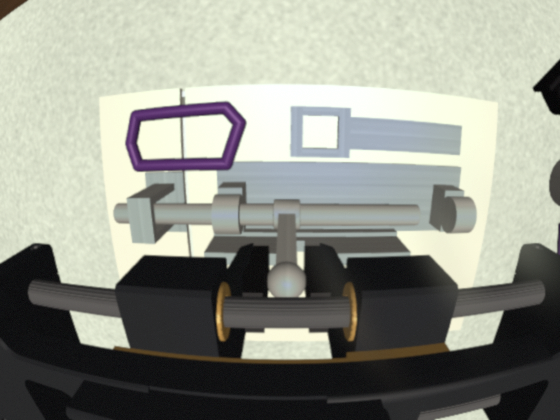

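The view shows the rod through the staple, the ball at (287,280) in the fingers, and the boss at (287,213). I'll measure the handle against the strip's ends in this view.

```bash
python3 - <<'E'
from h import *
s=dict(np.load("w2.npz"));g=cv2.cvtColor(s["image"],cv2.COLOR_BGR2GRAY).astype(np.float32)
def prof(x,z,ys): return [(round(float(y),1),int(cv2.getRectSubPix(g,(1,1),tuple(map(float,fproj(s,W(x,y,z)))))[0,0])) for y in ys]
print("strip R",fproj(s,W(-4,-68,140)),prof(-4,140,np.arange(-80,-58,1.5)))
print("strip L",prof(-4,140,np.arange(50,72,1.5)))
print("notch",prof(-4,140,np.arange(-12,28,1.5)))
print("boss",fproj(s,W(22,8,137)),prof(22,138,np.arange(-6,22,1)))
print("ball",toT(fplane(s,(287,280),.192)))
E
```

```text
strip R (np.float64(405.42210137133384), np.float64(256.22590853783254)) [(-80.0, 61), (-78.5, 57), (-77.0, 53), (-75.5, 54), (-74.0, 57), (-72.5, 59), (-71.0, 50), (-69.5, 46), (-68.0, 46), (-66.5, 46), (-65.0, 45), (-63.5, 44), (-62.0, 43), (-60.5, 42), (-59.0, 39)]
strip L [(50.0, 74), (51.5, 74), (53.0, 76), (54.5, 77), (56.0, 78), (57.5, 80), (59.0, 82), (60.5, 110), (62.0, 118), (63.5, 118), (65.0, 119), (66.5, 118), (68.0, 103), (69.5, 74), (71.0, 114)]
notch [(-12.0, 25), (-10.5, 25), (-9.0, 24), (-7.5, 22), (-6.0, 21), (-4.5, 20), (-3.0, 44), (-1.5, 157), (0.0, 177), (1.5, 158), (3.0, 82), (4.5, 76), (6.0, 76), (7.5, 78), (9.0, 76), (10.5, 75), (12.0, 74), (13.5, 75), (15.0, 101), (16.5, 125), (18.0, 121), (19.5, 52), (21.0, 10), (22.5, 7), (24.0, 9), (25.5, 8), (27.0, 9)]
boss (np.float64(287.1430211672969), np.float64(215.9546830664992)) [(-6.0, 123), (-5.0, 123), (-4.0, 123), (-3.0, 123), (-2.0, 122), (-1.0, 123), (0.0, 120), (1.0, 117), (2.0, 118), (3.0, 107), (4.0, 81), (5.0, 76), (6.0, 76), (7.0, 77), (8.0, 77), (9.0, 74), (10.0, 74), (11.0, 75), (12.0, 75), (13.0, 83), (14.0, 111), (15.0, 120), (16.0, 116), (17.0, 116), (18.0, 123), (19.0, 123), (20.0, 124), (21.0, 123)]
ball [  8.51907586   8.03894839 192.        ]
```

Request:
drive_tool([
  {"tx": -0.015,"ty": -0.07,"tz": 0.0,"wx": 0.0,"wy": 0.0,"wz": 0.0,"claw": -1.0},
  {"tx": -0.015,"ty": -0.075,"tz": 0.0,"wx": 0.0,"wy": 0.0,"wz": 0.0,"claw": -1.0},
  {"tx": 0.0,"ty": 0.0,"tz": 0.0,"wx": 0.0,"wy": 0.0,"wz": 0.0,"claw": -1.0},
  {"tx": 0.0,"ty": 0.0,"tz": 0.0,"wx": 0.0,"wy": 0.0,"wz": 0.0,"claw": -1.0},
  {"tx": 0.0,"ty": 0.0,"tz": 0.0,"wx": 0.0,"wy": 0.0,"wz": 0.0,"claw": -1.0},
  {"tx": 0.0,"ty": 0.0,"tz": 0.0,"wx": 0.0,"wy": 0.0,"wz": 0.0,"claw": -1.0},
  {"tx": 0.0,"ty": 0.0,"tz": 0.0,"wx": 0.0,"wy": 0.0,"wz": 0.0,"claw": -1.0},
  {"tx": 0.0,"ty": 0.0,"tz": 0.0,"wx": 0.0,"wy": 0.0,"wz": 0.0,"claw": -1.0},
])

```text
clock: 5.05
tool_pos: [0.5507, -0.0667, 0.1839]
eef_rot: [0.994, -0.106, 0.0, -0.001]
contact_force: [-0.2, 2.0, 4.2]
opening: 0.193
finger_force: 6.0
```

```bash
cat > st.py <<'E'
from plant import r
from h import *
st=r.get_state();p=np.array(st['tool_pos']);f=np.array(st["contact_force"])
t=toT(p);print("tier",t.round(1),"F tier",(R.T@f[:2]).round(1),f[2].round(1))
E
python3 st.py
```

```text
tier [ 10.2   4.5 183.9] F tier [-0.7  1.9] 4.2
```

Now at y=4.5, against the measured notch at 4.2. Next I'll turn along the arc to just before contact (~0.9 rad).

Request:
drive_tool([
  {"tx": -0.174,"ty": 0.0385,"tz": -0.043,"wx": 0.0,"wy": 0.0,"wz": 0.0,"claw": -1.0},
  {"tx": -0.17,"ty": 0.0375,"tz": -0.059,"wx": 0.0,"wy": 0.0,"wz": 0.0,"claw": -1.0},
  {"tx": -0.164,"ty": 0.036,"tz": -0.074,"wx": 0.0,"wy": 0.0,"wz": 0.0,"claw": -1.0},
  {"tx": -0.157,"ty": 0.035,"tz": -0.088,"wx": 0.0,"wy": 0.0,"wz": 0.0,"claw": -1.0},
  {"tx": -0.149,"ty": 0.033,"tz": -0.102,"wx": 0.0,"wy": 0.0,"wz": 0.0,"claw": -1.0},
  {"tx": -0.14,"ty": 0.031,"tz": -0.115,"wx": 0.0,"wy": 0.0,"wz": 0.0,"claw": -1.0},
  {"tx": -0.13,"ty": 0.029,"tz": -0.127,"wx": 0.0,"wy": 0.0,"wz": 0.0,"claw": -1.0},
  {"tx": 0.0,"ty": 0.0,"tz": 0.0,"wx": 0.0,"wy": 0.0,"wz": 0.0,"claw": -1.0},
])

```text
clock: 5.85
tool_pos: [0.5169, -0.0626, 0.1648]
eef_rot: [0.994, -0.107, -0.001, 0.0]
contact_force: [3.1, 3.3, -3.2]
opening: 0.196
finger_force: 6.0
```

```bash
python3 st.py
```

```text
tier [-23.7   1.2 164.8] F tier [2.3 3.9] -3.2
```

Request:
drive_tool([
  {"tx": 0.022,"ty": 0.1,"tz": 0.0,"wx": 0.0,"wy": 0.0,"wz": 0.0,"claw": -1.0},
  {"tx": 0.0,"ty": 0.0,"tz": 0.0,"wx": 0.0,"wy": 0.0,"wz": 0.0,"claw": -1.0},
  {"tx": 0.0,"ty": 0.0,"tz": 0.0,"wx": 0.0,"wy": 0.0,"wz": 0.0,"claw": -1.0},
  {"tx": 0.0,"ty": 0.0,"tz": 0.0,"wx": 0.0,"wy": 0.0,"wz": 0.0,"claw": -1.0},
  {"tx": 0.0,"ty": 0.0,"tz": 0.0,"wx": 0.0,"wy": 0.0,"wz": 0.0,"claw": -1.0},
  {"tx": 0.0,"ty": 0.0,"tz": 0.0,"wx": 0.0,"wy": 0.0,"wz": 0.0,"claw": -1.0},
  {"tx": 0.0,"ty": 0.0,"tz": 0.0,"wx": 0.0,"wy": 0.0,"wz": 0.0,"claw": -1.0},
  {"tx": 0.0,"ty": 0.0,"tz": 0.0,"wx": 0.0,"wy": 0.0,"wz": 0.0,"claw": -1.0},
])

```text
clock: 6.65
tool_pos: [0.5182, -0.0598, 0.1655]
eef_rot: [0.994, -0.107, 0.0, 0.0]
contact_force: [0.4, -2.8, -3.0]
opening: 0.192
finger_force: 6.0
```

```bash
python3 st.py; python3 - <<'E'
from plant import r,vision
from h import *
s=vision.snapshot("wrist");np.savez("w3.npz",**s)
cv2.imwrite("pics/w3.png",cv2.convertScaleAbs(s["image"],alpha=1.6))
E
```

```text
tier [-23.    4.3 165.5] F tier [ 1.  -2.7] -3.0
```

View pics/w3.png

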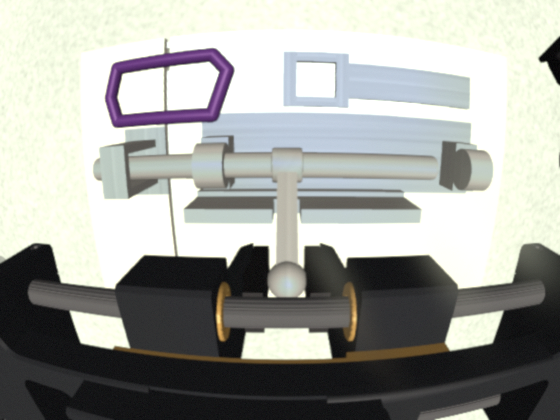

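The notch spans about x=272–301 on the strip (row ~208), and the bar crosses it at about x=276–299, so it looks centred. A quick row profile will confirm it.

```bash
python3 - <<'E'
from h import *
s=dict(np.load("w3.npz"));g=cv2.cvtColor(s["image"],cv2.COLOR_BGR2GRAY).astype(int)
for r in(200,205,210,214):print(r,list(zip(range(266,308),g[r,266:308].tolist())))
E
```

```text
200 [(266, 60), (267, 61), (268, 60), (269, 60), (270, 59), (271, 60), (272, 66), (273, 85), (274, 110), (275, 122), (276, 122), (277, 117), (278, 116), (279, 116), (280, 116), (281, 115), (282, 115), (283, 114), (284, 113), (285, 115), (286, 116), (287, 118), (288, 119), (289, 120), (290, 119), (291, 118), (292, 117), (293, 117), (294, 117), (295, 116), (296, 117), (297, 118), (298, 111), (299, 91), (300, 69), (301, 62), (302, 62), (303, 62), (304, 62), (305, 62), (306, 63), (307, 61)]
205 [(266, 59), (267, 59), (268, 59), (269, 59), (270, 59), (271, 58), (272, 62), (273, 77), (274, 103), (275, 122), (276, 122), (277, 117), (278, 115), (279, 116), (280, 115), (281, 116), (282, 115), (283, 115), (284, 115), (285, 115), (286, 117), (287, 118), (288, 120), (289, 120), (290, 119), (291, 119), (292, 118), (293, 117), (294, 117), (295, 116), (296, 118), (297, 119), (298, 116), (299, 95), (300, 67), (301, 60), (302, 59), (303, 60), (304, 60), (305, 59), (306, 60), (307, 59)]
210 [(266, 121), (267, 122), (268, 121), (269, 121), (270, 120), (271, 112), (272, 94), (273, 84), (274, 104), (275,
[... 197 characters left out ...]
, (292, 117), (293, 116), (294, 117), (295, 117), (296, 118), (297, 120), (298, 115), (299, 96), (300, 82), (301, 100), (302, 117), (303, 121), (304, 121), (305, 122), (306, 122), (307, 121)]
214 [(266, 127), (267, 127), (268, 127), (269, 127), (270, 125), (271, 118), (272, 103), (273, 118), (274, 156), (275, 171), (276, 156), (277, 127), (278, 116), (279, 116), (280, 116), (281, 116), (282, 114), (283, 115), (284, 114), (285, 115), (286, 117), (287, 119), (288, 121), (289, 120), (290, 120), (291, 117), (292, 118), (293, 117), (294, 117), (295, 117), (296, 123), (297, 146), (298, 164), (299, 144), (300, 103), (301, 106), (302, 122), (303, 128), (304, 128), (305, 128), (306, 128), (307, 128)]
```

Request:
drive_tool([
  {"tx": -0.069,"ty": 0.019,"tz": -0.077,"wx": 0.0,"wy": 0.0,"wz": 0.0,"claw": -1.0},
  {"tx": -0.065,"ty": 0.018,"tz": -0.081,"wx": 0.0,"wy": 0.0,"wz": 0.0,"claw": -1.0},
  {"tx": -0.061,"ty": 0.017,"tz": -0.084,"wx": 0.0,"wy": 0.0,"wz": 0.0,"claw": -1.0},
  {"tx": -0.057,"ty": 0.016,"tz": -0.088,"wx": 0.0,"wy": 0.0,"wz": 0.0,"claw": -1.0},
  {"tx": 0.0,"ty": 0.0,"tz": 0.0,"wx": 0.0,"wy": 0.0,"wz": 0.0,"claw": -1.0},
  {"tx": 0.0,"ty": 0.0,"tz": 0.0,"wx": 0.0,"wy": 0.0,"wz": 0.0,"claw": -1.0},
  {"tx": 0.0,"ty": 0.0,"tz": 0.0,"wx": 0.0,"wy": 0.0,"wz": 0.0,"claw": -1.0},
  {"tx": 0.0,"ty": 0.0,"tz": 0.0,"wx": 0.0,"wy": 0.0,"wz": 0.0,"claw": -1.0},
])

```text
clock: 7.5
tool_pos: [0.5106, -0.0575, 0.1555]
eef_rot: [0.994, -0.107, -0.0, 0.0]
contact_force: [2.2, -2.6, -2.7]
opening: 0.192
finger_force: 6.0
```

```bash
python3 st.py
```

```text
tier [-31.    4.8 155.5] F tier [ 2.7 -2. ] -2.7
```

Request:
drive_tool([
  {"tx": -0.052,"ty": 0.006,"tz": -0.09,"wx": 0.0,"wy": 0.0,"wz": 0.0,"claw": -1.0},
  {"tx": -0.048,"ty": 0.006,"tz": -0.093,"wx": 0.0,"wy": 0.0,"wz": 0.0,"claw": -1.0},
  {"tx": 0.0,"ty": 0.0,"tz": 0.0,"wx": 0.0,"wy": 0.0,"wz": 0.0,"claw": -1.0},
  {"tx": 0.0,"ty": 0.0,"tz": 0.0,"wx": 0.0,"wy": 0.0,"wz": 0.0,"claw": -1.0},
  {"tx": 0.0,"ty": 0.0,"tz": 0.0,"wx": 0.0,"wy": 0.0,"wz": 0.0,"claw": -1.0},
  {"tx": 0.0,"ty": 0.0,"tz": 0.0,"wx": 0.0,"wy": 0.0,"wz": 0.0,"claw": -1.0},
  {"tx": 0.0,"ty": 0.0,"tz": 0.0,"wx": 0.0,"wy": 0.0,"wz": 0.0,"claw": -1.0},
  {"tx": 0.0,"ty": 0.0,"tz": 0.0,"wx": 0.0,"wy": 0.0,"wz": 0.0,"claw": -1.0},
])

```text
clock: 8.3
tool_pos: [0.5075, -0.057, 0.1501]
eef_rot: [0.994, -0.107, -0.0, -0.0]
contact_force: [1.7, -1.0, -2.2]
opening: 0.194
finger_force: 6.0
```

```bash
python3 st.py
```

```text
tier [-34.1   4.6 150.1] F tier [ 1.9 -0.6] -2.2
```

Forces stay low at 1.11 rad, so the bar is in the notch. I'll continue down.

Request:
drive_tool([
  {"tx": -0.043,"ty": 0.009,"tz": -0.095,"wx": 0.0,"wy": 0.0,"wz": 0.0,"claw": -1.0},
  {"tx": -0.038,"ty": 0.008,"tz": -0.097,"wx": 0.0,"wy": 0.0,"wz": 0.0,"claw": -1.0},
  {"tx": -0.034,"ty": 0.007,"tz": -0.099,"wx": 0.0,"wy": 0.0,"wz": 0.0,"claw": -1.0},
  {"tx": -0.029,"ty": 0.006,"tz": -0.1,"wx": 0.0,"wy": 0.0,"wz": 0.0,"claw": -1.0},
  {"tx": -0.024,"ty": 0.005,"tz": -0.102,"wx": 0.0,"wy": 0.0,"wz": 0.0,"claw": -1.0},
  {"tx": -0.019,"ty": 0.004,"tz": -0.103,"wx": 0.0,"wy": 0.0,"wz": 0.0,"claw": -1.0},
  {"tx": 0.0,"ty": 0.0,"tz": 0.0,"wx": 0.0,"wy": 0.0,"wz": 0.0,"claw": -1.0},
  {"tx": 0.0,"ty": 0.0,"tz": 0.0,"wx": 0.0,"wy": 0.0,"wz": 0.0,"claw": -1.0},
])

```text
clock: 9.1
tool_pos: [0.5018, -0.0559, 0.132]
eef_rot: [0.994, -0.107, -0.0, -0.0]
contact_force: [0.9, 1.0, -1.4]
opening: 0.197
finger_force: 6.0
```

```bash
python3 st.py
```

```text
tier [-39.9   4.6 132. ] F tier [0.6 1.1] -1.4
```

Request:
drive_tool([
  {"tx": -0.011,"ty": 0.002,"tz": -0.08,"wx": 0.0,"wy": 0.0,"wz": 0.0,"claw": -1.0},
  {"tx": -0.008,"ty": 0.002,"tz": -0.08,"wx": 0.0,"wy": 0.0,"wz": 0.0,"claw": -1.0},
  {"tx": -0.005,"ty": 0.001,"tz": -0.08,"wx": 0.0,"wy": 0.0,"wz": 0.0,"claw": -1.0},
  {"tx": 0.0,"ty": 0.0,"tz": -0.05,"wx": 0.0,"wy": 0.0,"wz": 0.0,"claw": -1.0},
  {"tx": 0.0,"ty": 0.0,"tz": 0.0,"wx": 0.0,"wy": 0.0,"wz": 0.0,"claw": -1.0},
  {"tx": 0.0,"ty": 0.0,"tz": 0.0,"wx": 0.0,"wy": 0.0,"wz": 0.0,"claw": -1.0},
  {"tx": 0.0,"ty": 0.0,"tz": 0.0,"wx": 0.0,"wy": 0.0,"wz": 0.0,"claw": -1.0},
  {"tx": 0.0,"ty": 0.0,"tz": 0.0,"wx": 0.0,"wy": 0.0,"wz": 0.0,"claw": -1.0},
])

```text
clock: 9.9
tool_pos: [0.5011, -0.0558, 0.1235]
eef_rot: [0.994, -0.107, -0.0, -0.0]
contact_force: [0.6, 2.1, -1.4]
opening: 0.193
finger_force: 6.0
```

```bash
python3 st.py
```

```text
tier [-40.6   4.5 123.5] F tier [0.1 2.2] -1.4
```

Request:
drive_tool([
  {"tx": 0.0,"ty": 0.0,"tz": 0.0,"wx": 0.0,"wy": 0.0,"wz": 0.0,"claw": -0.4},
  {"tx": 0.0,"ty": 0.0,"tz": 0.0,"wx": 0.0,"wy": 0.0,"wz": 0.0,"claw": -0.1},
  {"tx": 0.0,"ty": 0.0,"tz": 0.0,"wx": 0.0,"wy": 0.0,"wz": 0.0,"claw": 0.2},
  {"tx": 0.0,"ty": 0.0,"tz": 0.0,"wx": 0.0,"wy": 0.0,"wz": 0.0,"claw": 0.2},
  {"tx": 0.0,"ty": 0.0,"tz": 0.0,"wx": 0.0,"wy": 0.0,"wz": 0.0,"claw": 0.2},
  {"tx": 0.0,"ty": 0.0,"tz": 0.0,"wx": 0.0,"wy": 0.0,"wz": 0.0,"claw": 0.2},
  {"tx": 0.0,"ty": 0.0,"tz": 0.2,"wx": 0.0,"wy": 0.0,"wz": 0.0,"claw": 0.2},
  {"tx": 0.0,"ty": 0.0,"tz": 0.4,"wx": 0.0,"wy": 0.0,"wz": 0.0,"claw": 0.2},
])

```text
clock: 10.7
tool_pos: [0.5007, -0.0559, 0.1416]
eef_rot: [0.994, -0.107, -0.001, 0.0]
contact_force: [-0.0, 0.3, 0.0]
opening: 0.601
finger_force: 0.0
```

Request:
drive_tool([
  {"tx": 0.0,"ty": 0.0,"tz": 0.6,"wx": 0.0,"wy": 0.0,"wz": 0.0,"claw": 0.2},
  {"tx": 0.0,"ty": 0.0,"tz": 0.7,"wx": 0.0,"wy": 0.0,"wz": 0.0,"claw": 0.2},
  {"tx": 0.0,"ty": 0.0,"tz": 0.7,"wx": 0.0,"wy": 0.0,"wz": 0.0,"claw": 0.2},
  {"tx": 0.0,"ty": 0.0,"tz": 0.7,"wx": 0.0,"wy": 0.0,"wz": 0.0,"claw": 0.2},
  {"tx": -0.5,"ty": 0.0,"tz": 0.7,"wx": 0.0,"wy": 0.0,"wz": 0.0,"claw": 0.2},
  {"tx": -0.5,"ty": 0.0,"tz": 0.0,"wx": 0.0,"wy": 0.0,"wz": 0.0,"claw": 0.2},
  {"tx": 0.0,"ty": 0.0,"tz": 0.0,"wx": 0.0,"wy": 0.0,"wz": 0.0,"claw": 0.2},
  {"tx": 0.0,"ty": 0.0,"tz": 0.0,"wx": 0.0,"wy": 0.0,"wz": 0.0,"claw": 0.2},
])

```text
clock: 11.5
tool_pos: [0.4717, -0.0559, 0.2442]
eef_rot: [0.994, -0.107, 0.001, -0.0]
contact_force: [0.1, -0.3, -0.3]
opening: 0.597
finger_force: 0.0
```

```bash
python3 - <<'E'
from plant import r,vision
from h import *
s=vision.snapshot("wrist");b=vision.snapshot("side")["image"]
b=cv2.resize(b[165:295,215:370],(400,336),interpolation=cv2.INTER_CUBIC)
a=cv2.resize(s["image"],(400,300));o=np.zeros((336,800,3),np.uint8);o[:300,:400]=a;o[:,400:]=b
cv2.imwrite("pics/end.png",cv2.convertScaleAbs(o,alpha=1.4))
E
```

```text
(no output)
```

View pics/end.png

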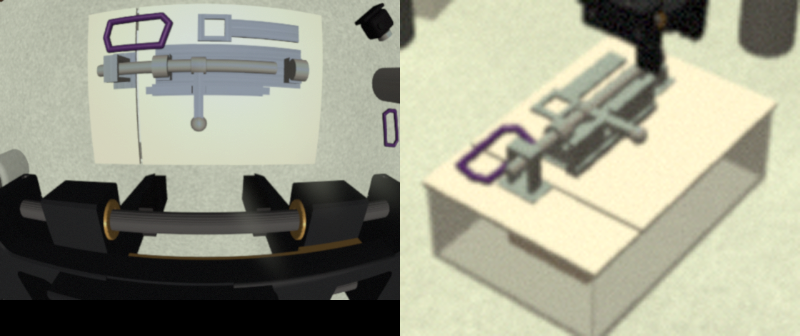

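The handle lies flat through the notch (ball at (199,124) in the wrist half, (640,135) in the side half), the rod is through the staple, and the gripper is clear. I'm handing it in.

```bash
python3 -c "
from plant import workorder
print(workorder.finish_job())"
```

```text
the job is handed in; nothing more can be done
None
```

The lid is bolted: the rod is through the staple, the handle lies flat in the notch and has been let go. The wrist force readings stayed low all the way down, the bystanders were not touched, and the job was handed in at about 11.6 s (no verdict was returned).

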